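Sort bench parts into sample-marked trays, one cell sprung from its charger

ROBOT

A 6-joint arm with a two-finger parallel gripper is mounted at the origin on a cart in front of the work surface, level with it; the furniture and walls round the work are solid. World frame = base frame: x ahead of the robot, y to its left, z up, the work surface at z = 0. Lengths are in m, angles in rad, forces in N, time in s.
With the tool pointing down it reaches from about 0.3 to 0.775 m from the base axis. Payload 14.6 kg.
Tool frame: the origin (TCP) lies between the finger pads; the fingertips stand ctrl.tip_extent ahead of it and the grasp point (between the pads) lies 3 mm ahead of it (ctrl.tip_extent is the distance from the TCP to the fingertips, in m); z points along the fingers, y is the line along which they close (so a half turn about z gives the same grasp; the last joint's range is limited). The gripper opens to 94 mm and grips with 3 to 60 N. Pads are 16 mm wide; open, the fingers measure 119 mm over their backs; the gripper's body (75 mm by 177 mm) begins 78 mm behind the grasp point.
Start: joints at [-1.173, 0.3, 1.521, -0, 1.321, -0.067], TCP at [0.247, -0.492, 0.227] pointing down, gripper open.
Joint ranges: [-3.03, 3.03], [-0.79, 2.21], [0.23, 2.52], [-1.04, 4.18], [0, 3.07], [-2.55, 2.55]. Speed limits (rad/s): [2.22, 2.22, 2.57, 3.14, 3.14, 3.14].

INTERFACE

Orientations are given as [roll, pitch, yaw] about the fixed x, y, z axes, in that order (R = Rz(yaw) Ry(pitch) Rx(roll)).
In Python, from station import ctrl, cams, ticket gives the robot as it stands (ctrl), with the cameras (cams) and the job (ticket).
- The arm moves only by the shell command python3 shift.py [OPENING] [FORCE], which reads ROWS from standard input. ROWS is a JSON object whose key "offsets" holds a list of rows, 1 to 10 of them, each of 6 numbers: dx, dy, dz in shares of the most that a row can go, 1 being 50 mm, then a rotation vector rx, ry, rz in shares of pi rad (1.0 is pi rad); each row shifts and turns the commanded pose from where the row before left it, along the tool's axes as they then stand; what a row does not reach is not made up. A row lasts 1/10 s, in which the tool goes at most 0.05 m and 0.15 rad, less where a joint would pass 70% of its speed; a pose out of reach is approached as far as the arm can. OPENING is the finger opening in m, set as the command begins (- or left out keeps the last). The fingers move at their own pace and stop on an object; FORCE is the grip in N (left out, the last holds). Time passes only in rows, so rows that do not move let the fingers close. It prints the time, the measured TCP pose, the force, the opening and the grip force at its end. No shift or turn number may pass 1 either way. Input that does not fit is refused with a message, and nothing moves.
- ctrl.get_obs(): the state, without advancing time (a new reading comes with each control period).
- cams.camera(name): name is "side" or "top" or "wrist"; returns a dict with "pixels" (420x560x3 uint8, blue, green, red), "fx", "fy", "cx", "cy" (pixels), "k1" (the pictures are not rectified: a ray, as slopes to the right and down, at radius r is drawn at 1 + k1 r^2 times it, then the intrinsics apply), "extrinsics" (4x4, takes a point from camera to world coordinates). Camera axes: x right, y up, looking along -z (the intrinsics and any distortion apply to the point x, -y, -z); pixel columns grow to the right and rows downward; lengths in m; the calibration is good to about 2 mm. A picture is of the moment at which its call begins. There is no depth.
- ticket.hand_in(): hands the job in; it is judged then, once.
The state is a dict: "time_s": time; "qpos": joint angles; "joint_vel": joint speeds; "tau": joint torques, N m; "ee_pos": TCP position; "eef_rot": TCP orientation; "force": force on the tool from outside, world axes, zero at the start; "moment": the same for the moment, N m; "grip_width": finger opening in m; "grip_force": force on a finger pad.
Only numpy, scipy, OpenCV 4.12 (cv2) and the standard library are available. Lean on these libraries where they do the work, as an engineer would, in place of code of your own. Each camera call takes 0.05 s, during which the arm holds its last target. There are 200 camera calls.

TASK

Put the loose parts away by kind: both coax plugs, the connector hood and the loose AA cell each go in the tray that shows a sample of that kind on its front ledge, lying flat inside the bay. The cell in the charger is charged: press it further in until the catch lets go and it springs out, then pull it out and lay it in the tray of the cells too.

Things in the scene. Friction and masses are not known exactly. Their poses are not given: they have to be found in the camera images.
- plug_long: Coax connector, pale metal with a black tail, lying on the bench: 17 mm thick, 59 mm long along its y axis (y = -28 to +30 mm). Origin: underside at mid-length. z up.
- plug_short: Second coax connector of the same look, slightly shorter: 17 mm thick, 55 mm long along its y axis (y = -26 to +28 mm). Origin: underside at mid-length. z up.
- hood: Flat grey connector hood, lying on the bench: 39 mm along x (its narrower socket end at -x, 34 mm wide), 54 mm along y, 15 mm high. Origin: centre of the underside. Grasp it across x (39 mm).
- cell_loose: AA cell, black with a copper-coloured band, lying on the bench: 14 mm thick, 50 mm long along its y axis (ends at y = -24 and +26 mm). Origin: underside at mid-length as it lies. It does not roll.
- cell_in_charger: The same kind of AA cell, lying level in the charger's slot, its end proud of the charger's front: 14 mm thick, 50 mm long along its y axis (ends at y = -24 and +26 mm). Origin: underside at mid-length as it lies; its -y end with the copper-coloured band points out of the slot.
- charger: Fixed black bench charger, 100 (x) by 110 (y) by 52 mm high. Origin: centre of the underside; its front is the face at x = -50 mm. The slot runs in along x at y = 0, floor 22 mm up, 17 mm wide, 16.5 mm high; the axis of the cell in it is at z = 29 mm. At the start the cell stands 9 mm proud of the front; sprung out, 34 mm, with 16 mm still inside: pull straight out to -x before lifting.
- charger_carriage (a joint): Sprung slide behind the cell: 0 m latched (start), negative pushed in, +0.025 sprung out. Pushing the cell's end 4 to 7 mm further in (toward the charger's +x, 3 to 4 N; 7 mm is a hard stop) frees the catch; when the push is withdrawn the slide drives the cell out by 25 mm in under a second and stays out.
- tray_plugs: Fixed grey open tray, marked by the sample on its front ledge: a coax plug. Origin: underside, centre of the bay; z up. Bay 124 mm (x) by 96 mm (y) inside, walls 3 mm, floor top at z = 3 mm, rim at z = 28 mm. The ledge with the fixed sample, up to 34 mm high, reaches from x = -65 to -110 mm (the front). The three trays are alike but for the sample.
- tray_hoods: Fixed grey open tray, marked by the sample on its front ledge: a connector hood. Origin: underside, centre of the bay; z up. Bay 124 mm (x) by 96 mm (y) inside, walls 3 mm, floor top at z = 3 mm, rim at z = 28 mm. The ledge with the fixed sample, up to 34 mm high, reaches from x = -65 to -110 mm (the front). The three trays are alike but for the sample.
- tray_cells: Fixed grey open tray, marked by the sample on its front ledge: an AA cell. Origin: underside, centre of the bay; z up. Bay 124 mm (x) by 96 mm (y) inside, walls 3 mm, floor top at z = 3 mm, rim at z = 28 mm. The ledge with the fixed sample, up to 34 mm high, reaches from x = -65 to -110 mm (the front). The three trays are alike but for the sample.

How it is judged:
On the way:
1. the cell in the charger has been pressed in and has sprung out (value of joint charger_carriage above 0.02 m), for 0.2 s.
At the end, for the whole second after the job is handed in: Both coax plugs, the hood and both cells lie in the tray with the sample of their kind: origin within 55 mm (x) and 42 mm (y) of the bay centre, under 24 mm above the tray underside, length level within 15 degrees, released, at rest (x of plug_long in the frame of tray_plugs between -0.055 and 0.055 m and y of plug_long in the frame of tray_plugs between -0.042 and 0.042 m and z of each of plug_long, plug_short in the frame of tray_plugs below 0.024 m and angle between each of plug_long, plug_short, hood, cell_loose, cell_in_charger's own y axis and vertical above 1.3 rad and linear speed of each of plug_long, plug_short, hood, cell_loose, cell_in_charger below 0.02 m/s and angular speed of each of plug_long, plug_short, hood, cell_loose, cell_in_charger below 0.3 rad/s and x of plug_short in the frame of tray_plugs between -0.055 and 0.055 m and y of plug_short in the frame of tray_plugs between -0.042 and 0.042 m and x of hood in the frame of tray_hoods between -0.055 and 0.055 m and y of hood in the frame of tray_hoods between -0.042 and 0.042 m and z of hood in the frame of tray_hoods below 0.024 m and x of cell_loose in the frame of tray_cells between -0.055 and 0.055 m and y of cell_loose in the frame of tray_cells between -0.042 and 0.042 m and z of each of cell_loose, cell_in_charger in the frame of tray_cells below 0.024 m and x of cell_in_charger in the frame of tray_cells between -0.055 and 0.055 m and y of cell_in_charger in the frame of tray_cells between -0.042 and 0.042 m); the robot touches nothing.
It also fails if it takes over 144 s, if anything falls off the work surface, if the arm or the gripper's body presses on something with over 40 N, if the wrist force passes 120 N, or if a joint passes its speed limit or range.

## Working session

There is one attempt and no reset: what is moved stays moved. The work goes in short steps, Python scripts to look and compute and a shell command to move; the robot and the scene stay as the last step left them, time stands still between calls to the robot, and variables do not carry over. Pictures are saved under pics/ and viewed, at most 14 in all, crops included, and the job is handed in when it is done.

```bash
ls; mkdir -p pics; cat > h.py <<'E'
import numpy as np, cv2
from station import ctrl, cams, ticket
from scipy.spatial.transform import Rotation as R
def snap(name,fn):
    c=cams.camera(name); cv2.imwrite(f'pics/{fn}.png',c['pixels'])
    np.savez(f'pics/{fn}.npz',**{k:np.asarray(v) for k,v in c.items()}); return c
def load(fn): 
    d=np.load(f'pics/{fn}.npz'); return {k:d[k] for k in d}
def ray(c,uv):
    uv=np.atleast_2d(uv).astype(float)
    K=np.array([[c['fx'],0,c['cx']],[0,c['fy'],c['cy']],[0,0,1]],float)
    s=cv2.undistortPoints(uv[:,None],K,np.array([float(c['k1']),0,0,0]))[:,0]
    E=c['extrinsics']; d=np.c_[s[:,0],-s[:,1],-np.ones(len(s))]@E[:3,:3].T
    return E[:3,3],d
def onz(c,uv,z):
    o,d=ray(c,uv); return o+d*((z-o[2])/d[:,2])[:,None]
def tri(c1,p1,c2,p2):
    o1,d1=ray(c1,p1);o2,d2=ray(c2,p2);out=[]
    for a,b in zip(d1,d2):
        t=np.linalg.lstsq(np.c_[a,-b],o2-o1,rcond=None)[0]
        P,Q=o1+a*t[0],o2+b*t[1]; out.append(np.r_[(P+Q)/2,np.linalg.norm(P-Q)])
    return np.array(out)
def proj(c,P):
    E=c['extrinsics'];p=(np.atleast_2d(P)-E[:3,3])@E[:3,:3]
    s=np.c_[p[:,0],-p[:,1]]/-p[:,2:]; r2=(s**2).sum(1,keepdims=True); s=s*(1+c['k1']*r2)
    return s*[c['fx'],c['fy']]+[c['cx'],c['cy']]
def rel(p,yaw=None):
    "tool-axes shift from measured pose to world point p"
    o=ctrl.get_obs(); Rm=R.from_euler('xyz',o['eef_rot']) if np.size(o['eef_rot'])==3 else R.from_matrix(o['eef_rot'])
    return Rm.inv().apply(np.array(p)-o['ee_pos'])
E
python3 - <<'E'
from h import *
np.set_printoptions(precision=4,suppress=True)
o=ctrl.get_obs();print(o,ctrl.tip_extent)
for n in('top','side','wrist'):
    c=snap(n,n+'0');print(n,c['fx'],c['k1'],c['extrinsics'])
E
```

```text
pics
shift.py
station.py
{'time_s': 0.0, 'qpos': array([-1.1726,  0.3005,  1.5216, -0.    ,  1.3207, -0.0666]), 'joint_vel': array([ 0.0009,  0.0018,  0.0007, -0.0007, -0.0001,  0.0002]), 'tau': array([ -0.0015, -53.1808, -35.2732,   0.0708,   0.0244,  -0.0001]), 'ee_pos': array([ 0.2464, -0.4914,  0.2269]), 'eef_rot': array([-3.1404, -0.0001,  0.4648]), 'force': array([ 0.7318, -0.5095, -0.0349]), 'moment': array([-0.0715,  0.0309, -0.0337]), 'grip_force': 0.0, 'grip_width': 0.0938507111612531} 0.022
top 490.78346047510814 0.04297080045873073 [[-0.0232  0.9933 -0.1133  0.3516]
 [-0.9997 -0.0218  0.0137 -0.0093]
 [ 0.0112  0.1135  0.9935  1.2839]
 [ 0.      0.      0.      1.    ]]
side 432.48746992079543 -0.1374174806281674 [[-0.9999 -0.0128 -0.0102  0.4605]
 [-0.0017 -0.5384  0.8427  0.9203]
 [-0.0163  0.8426  0.5383  0.6456]
 [ 0.      0.      0.      1.    ]]
wrist 337.0947246916483 -0.013141636316987362 [[ 0.4473  0.8619  0.2388  0.3169]
 [-0.8944  0.4314  0.1184 -0.4581]
 [-0.001  -0.2666  0.9638  0.3842]
 [ 0.      0.      0.      1.    ]]
```

View pics/top0.png

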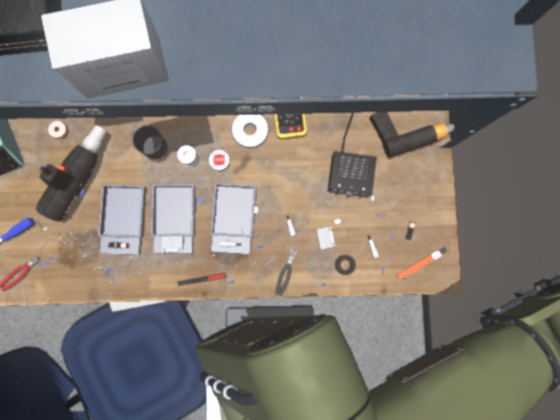

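View pics/side0.png

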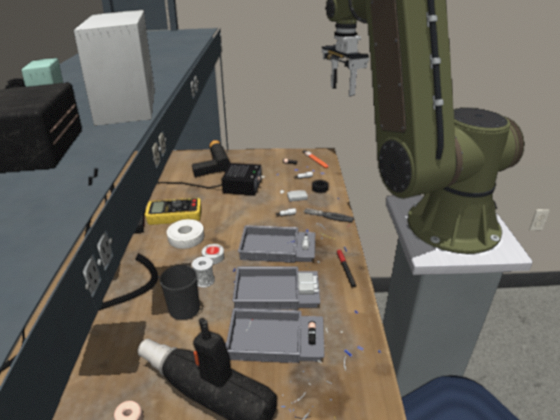

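Top view: trays at (122,217) showing a cell, (173,217) a hood and (234,217) a plug. Plugs lie at (291,226) and (373,246), the hood at (326,237), the cell at (410,230) and the charger at (352,174). The side view agrees on the samples.

```bash
python3 - <<'E'
from h import *
np.set_printoptions(precision=3,suppress=True)
c=load('top0')
for n,p,z in [('plugA',(291,226),.01),('hood',(326,237),.01),('plugB',(373,246),.01),('cell',(410,230),.01),('chargerTop',(352,174),.052),('tcells',(122,213),.01),('thoods',(174,213),.01),('tplugs',(234,213),.01),('wall',(300,105),.0)]:
    print(n,onz(c,p,z))
E
```

```text
plugA [[ 0.441 -0.067  0.01 ]]
hood [[ 0.411 -0.157  0.01 ]]
plugB [[ 0.385 -0.277  0.01 ]]
cell [[ 0.424 -0.375  0.01 ]]
chargerTop [[ 0.568 -0.224  0.052]]
tcells [[0.485 0.37  0.01 ]]
thoods [[0.482 0.236 0.01 ]]
tplugs [[0.479 0.081 0.01 ]]
wall [[ 0.768 -0.1    0.   ]]
```

View pics/wrist0.png

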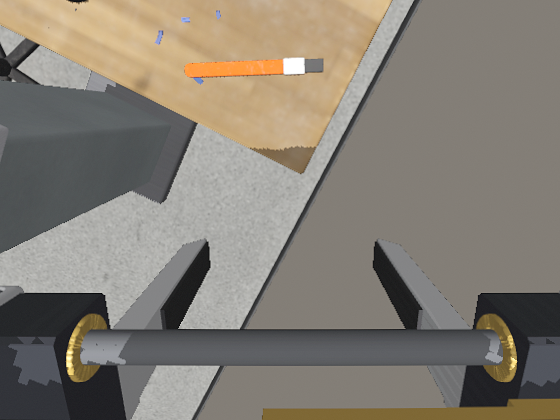

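The wrist camera shows the bench corner and the orange knife; no parts are in view. I'll move over the parts and square the tool to yaw 0.

Careful with the scale: shifts go in shares of 50 mm and turns go in shares of pi rad. That gives: -0.04 m is -0.8, -0.02 m is -0.4, 0.1162 rad / 3.1416 = 0.037.

```bash
echo '{"offsets": [[0,0,-0.4,0,0,0.037],[0,0,-0.4,0,0,0.037],[0,0,-0.4,0,0,0.037],[0,0,-0.3,0,0,0.037],[0.4,-0.8,0,0,0,0],[0.4,-0.8,0,0,0,0],[0.4,-0.8,0,0,0,0],[0.4,-0.8,0,0,0,0],[0.4,-0.8,0,0,0,0],[0,0,0,0,0,0]]}' | python3 shift.py && python3 -c "
from h import *
snap('wrist','w1')"
echo '{"offsets": [[0,-0.8,0,0,0,0],[0,-0.8,0,0,0,0],[0,-0.8,0,0,0,0],[0,-0.8,0,0,0,0],[0,0,0,0,0,0],[0,0,0,0,0,0]]}' | python3 shift.py && python3 -c "
from h import *
snap('wrist','w2')"
```

```text
time_s: 1.15
ee_pos: [0.348, -0.2883, 0.3027]
eef_rot: [-3.141, -0.001, 0.004]
force: [0.1, -0.4, 0.4]
grip_width: 0.0941
grip_force: 0.0
time_s: 1.8
ee_pos: [0.3466, -0.1321, 0.3026]
eef_rot: [3.141, -0.0, 0.001]
force: [-1.0, -0.5, -0.0]
grip_width: 0.0939
grip_force: 0.0
```

View pics/w1.png

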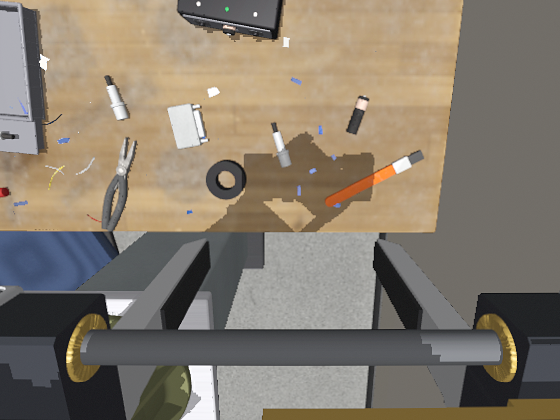

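View pics/w2.png

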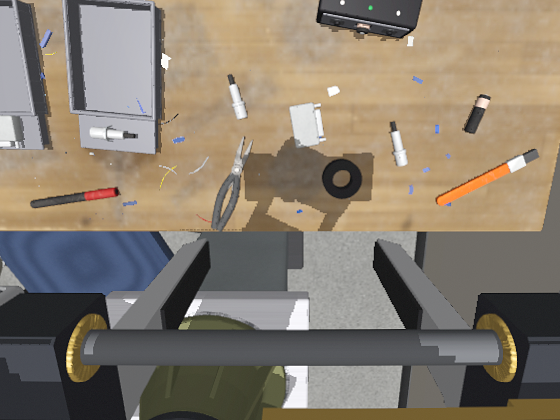

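Both wrist views show all the loose parts clearly. In w2 they are plug (237,97), hood (307,125), plug (399,144) and cell (477,114); the charger front is at (367,28), with the plug tray on the left. Next I'll take one view over the trays and segment the parts.

Converted, -0.05 m is -1, 0.01 m is 0.2.

```bash
echo '{"offsets": [[0.2,-1,0,0,0,0],[0.2,-1,0,0,0,0],[0.2,-1,0,0,0,0],[0.2,-1,0,0,0,0],[0.2,-1,0,0,0,0],[0.2,-1,0,0,0,0],[0,-1,0,0,0,0],[0,0,0,0,0,0]]}' | python3 shift.py && python3 - <<'E'
from h import *
np.set_printoptions(precision=3,suppress=True)
snap('wrist','w3')
a,b=load('w1'),load('w2')
win={'plugA':((90,65,140,130),(215,65,260,128)),'hood':((158,93,207,160),(280,93,330,160)),'plugB':((262,115,298,174),(383,113,414,174)),'cell':((340,88,375,142),(460,88,495,142))}
dbg=[]
for n,ws in win.items():
    out=[]
    for c,(x0,y0,x1,y1) in zip((a,b),ws):
        im=c['pixels'][y0:y1,x0:x1]; lab=cv2.cvtColor(im,cv2.COLOR_BGR2LAB).astype(int)
        m=((lab[...,2]<138)|(lab[...,0]<55)).astype(np.uint8)*255
        if n=='cell': m|=((lab[...,0]>185)*255).astype(np.uint8)
        k,l,s,_=cv2.connectedComponentsWithStats(cv2.morphologyEx(m,cv2.MORPH_OPEN,np.ones((2,2))))
        m=(l==1+s[1:,4].argmax()).astype(np.uint8)
        v=np.hstack([im,cv2.cvtColor(m*255,cv2.COLOR_GRAY2BGR)]);dbg.append(cv2.resize(cv2.copyMakeBorder(v,0,70-v.shape[0],0,110-v.shape[1],0),None,fx=1.8,fy=1.8,interpolation=0))
        p=np.argwhere(m)[:,::-1]+[x0,y0]; box=cv2.boxPoints(cv2.minAreaRect(p.astype(np.float32)))
        ctr=box.mean(0); e=sorted([(np.linalg.norm(box[i]-box[i-1]),i) for i in range(4)])
        i=e[0][1]; e1=(box[i]+box[i-1])/2; e2=2*ctr-e1
        if e1[1]>e2[1]: e1,e2=e2,e1
        out.append((ctr,e1,e2))
    P=tri(a,[o for o in out[0]],b,[o for o in out[1]])
    print(n,*P[:, :4],'len',np.linalg.norm(P[1]-P[2]))
    for c,o in zip((a,b),out): q=onz(c,np.array(o),.008);print('   z8:',q[:,:2].ravel(),'yaw',np.degrees(np.arctan2(*(q[1]-q[2])[[1,0]])))
cv2.imwrite('pics/dbg.png',np.vstack([np.hstack(dbg[:4]),np.hstack(dbg[4:])]))
E
```

```text
time_s: 2.65
ee_pos: [0.4059, 0.2156, 0.3014]
eef_rot: [3.141, 0.002, 0.003]
force: [0.1, -0.4, -0.5]
grip_width: 0.094
grip_force: 0.0
plugA [ 0.445 -0.066  0.014  0.001] [ 0.469 -0.063  0.028  0.002] [ 0.419 -0.068 -0.002  0.   ] len 0.05919991058258123
   z8: [ 0.445 -0.063  0.471 -0.053  0.419 -0.073] yaw 21.543199546431357
   z8: [ 0.446 -0.065  0.472 -0.06   0.419 -0.07 ] yaw 10.379335735368361
hood [ 0.407 -0.153  0.006  0.008] [ 0.437 -0.152  0.014  0.   ] [ 0.374 -0.154  0.     0.017] len 0.06680091037770533
   z8: [ 0.411 -0.154  0.438 -0.15   0.383 -0.158] yaw 7.763475565191252
   z8: [ 0.403 -0.153  0.437 -0.153  0.367 -0.153] yaw 0.6380945329950205
plugB [ 0.386 -0.276  0.007  0.   ] [ 0.415 -0.269  0.004  0.001] [ 0.357 -0.283  0.01   0.   ] len 0.059272739717329874
   z8: [ 0.387 -0.276  0.415 -0.27   0.357 -0.283] yaw 12.907655549428437
   z8: [ 0.386 -0.276  0.414 -0.268  0.357 -0.284] yaw 14.988030262971419
cell [ 0.426 -0.377  0.007  0.001] [ 0.449 -0.384  0.009  0.   ] [ 0.401 -0.369  0.005  0.001] len 0.05055794295680214
   z8: [ 0.426 -0.377  0.449 -0.385  0.402 -0.369] yaw -18.63340161147646
   z8: [ 0.425 -0.376  0.449 -0.385  0.401 -0.368] yaw -19.69640313828501
```

View pics/w3.png

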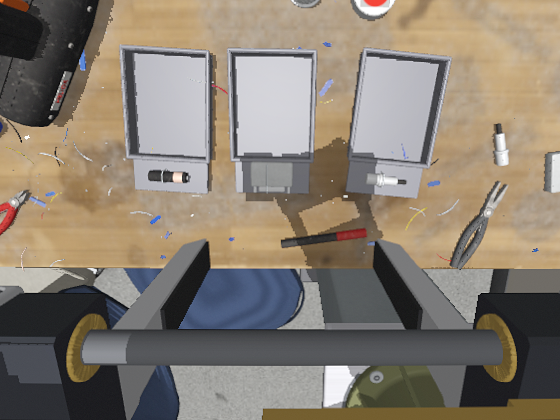

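View pics/dbg.png

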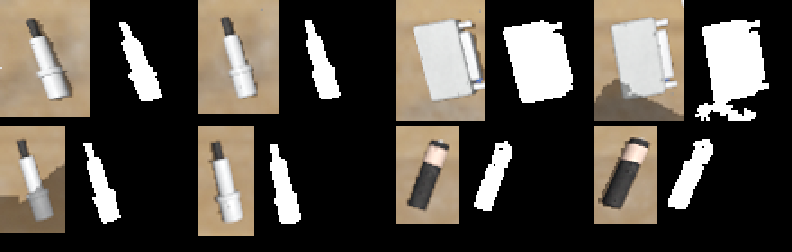

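w3 shows the tray rims at about (121..212,46..161) for cells, (228..316,50..160) for hoods and (347..451,49..166) for plugs. The debug masks are clean apart from the hood's shadow in w2. I'll compute the tray poses and move toward plug A.

Converted, 0.0401 m is 0.802, 0.02 m is 0.4, -0.0633 rad / 3.1416 = -0.0201.

```bash
echo '{"offsets": [[0.112,0.802,0.4,0,0,-0.0201],[0.112,0.802,0.4,0,0,0],[0.112,0.802,0.4,0,0,0],[0,0,0,0,0,0]]}' | python3 shift.py 0.06 10 >/dev/null; python3 - <<'E'
from h import *
np.set_printoptions(precision=4,suppress=True)
w2,w3=load('w2'),load('w3')
T={'cells':[(121,46),(210,52),(212,161),(132,157)],'hoods':[(228,50),(316,50),(313,159),(231,160)],'plugs':[(364,49),(451,59),(430,166),(347,157)]}
for n,p in T.items():
    q=onz(w3,p,.028); f=(q[2]+q[3])/2; k=(q[0]+q[1])/2; c=q.mean(0)
    print(n,c,'yaw',np.arctan2(*(k-f)[[1,0]]),'L',np.linalg.norm(k-f),'W',np.linalg.norm(q[0]-q[1]),np.linalg.norm(q[2]-q[3]),'predict front corners in w2',proj(w2,q[2:]).ravel())
def corner(c,p):
    g=cv2.cvtColor(c['pixels'],cv2.COLOR_BGR2GRAY); return cv2.cornerSubPix(g,np.array([p],np.float32)[:,None],(5,5),(-1,-1),(3,30,.01))[:,0]
print(tri(w2,[(155,125),(66,114)],w3,[(430,166),(347,157)]))
v=cv2.resize(np.hstack([w2['pixels'][90:150,50:180],w3['pixels'][130:190,330:460]]),None,fx=3,fy=3);cv2.imwrite('pics/tr.png',v)
o=ctrl.get_obs();print(o['ee_pos'],o['eef_rot'])
E
```

```text
cells [0.4928 0.3646 0.028 ] yaw -0.03093117398083471 L 0.129568608665561 W 0.10474574437338656 0.10216665192246134 predict front corners in w2 [ -66.8721  115.0515 -146.1254  111.6802]
hoods [0.492 0.238 0.028] yaw -0.012893240662226007 L 0.12886793680088335 W 0.10355061260971757 0.10468023270022674 predict front corners in w2 [ 33.6579 112.0042 -48.2611 113.8129]
plugs [0.489  0.0832 0.028 ] yaw -0.09911323818685827 L 0.1279191179633904 W 0.10462417818122832 0.10794638402324155 predict front corners in w2 [154.8515 118.5632  67.6849 109.5848]
[[0.4158 0.0361 0.0274 0.0078]
 [0.4285 0.1441 0.0305 0.0056]]
[0.4272 0.0876 0.2401] [3.1405 0.0039 0.0565]
```

View pics/tr.png

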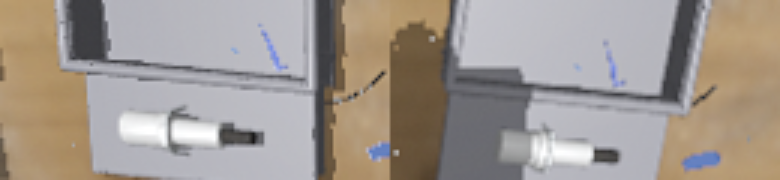

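The tray front corners triangulate to a rim height of about 28 mm, so the tray poses hold. Next is grasping plug A.

Converted, 0.04 m is 0.8, 0.0327 m is 0.654, -0.097 rad / 3.1416 = -0.0309.

```bash
cat > go.py <<'E'
import sys; from h import *
# usage: go.py x y z yaw -> tool-axis shift AFTER having turned to yaw, and the turn
x,y,z,w=map(float,sys.argv[1:5]); o=ctrl.get_obs(); r=o['eef_rot']; d=np.array([x,y,z])-o['ee_pos']
dw=(r[2]-w+np.pi)%(2*np.pi)-np.pi; T=R.from_euler('xyz',[np.pi,0,w])
print('rz',round(dw,4),'shift',T.inv().apply(d).round(4),'tilt',np.round([abs(r[0])-np.pi,r[1]],4))
E
echo '{"offsets": [[0,0,0,0,0,-0.0309],[0,0,0,0,0,-0.0309],[-0.1,0.8,0.5,0,0,0],[-0.1,0.8,0.5,0,0,0],[-0.1,0.8,0.5,0,0,0],[-0.1,0.654,0.5,0,0,0],[0,0,0,0,0,0]]}' | python3 shift.py 0.06 10; python3 go.py 0.445 -0.065 0.025 0.25
```

```text
time_s: 3.8
ee_pos: [0.4455, -0.0636, 0.1399]
eef_rot: [-3.14, 0.004, 0.252]
force: [-0.3, 0.4, 0.3]
grip_width: 0.06
grip_force: 0.0
rz 0.0018 shift [-0.0009  0.0013  0.1149] tilt [-0.0016  0.004 ]
```

Converted, 0.04 m is 0.8, 0.025 m is 0.5.

```bash
echo '{"offsets": [[0,0.02,0.8,0,0,0],[0,0,0.8,0,0,0],[0,0,0.5,0,0,0],[0,0,0.18,0,0,0],[0,0,0,0,0,0]]}' | python3 shift.py; echo '{"offsets": [[0,0,0,0,0,0],[0,0,0,0,0,0],[0,0,0,0,0,0],[0,0,0,0,0,0],[0,0,0,0,0,0],[0,0,0,0,0,0]]}' | python3 shift.py 0.005 15
```

```text
time_s: 4.3
ee_pos: [0.4469, -0.0609, 0.0284]
eef_rot: [-3.141, 0.001, 0.257]
force: [-1.1, -0.6, -0.0]
grip_width: 0.06
grip_force: 0.0
time_s: 4.9
ee_pos: [0.447, -0.0606, 0.0286]
eef_rot: [3.141, -0.0, 0.257]
force: [-0.6, -0.7, 1.7]
grip_width: 0.0158
grip_force: 15.0
```

Converted, -0.035 m is -0.7, -0.03 m is -0.6, 0.119 rad / 3.1416 = 0.0379.

```bash
echo '{"offsets": [[0,0,-0.4,0,0,0],[0,0,-0.6,0,0,0],[0,0,-0.7,0,0,0.0379],[0,0,0,0,0,0.0379],[0,0,0,0,0,0.0379],[0,0,0,0,0,0]]}' | python3 shift.py; python3 go.py 0.5185 0.0961 0.1 -0.1
```

```text
time_s: 5.5
ee_pos: [0.447, -0.0606, 0.1136]
eef_rot: [3.142, -0.0, -0.102]
force: [0.1, 0.2, -0.1]
grip_width: 0.0155
grip_force: 15.0
rz -0.0016 shift [ 0.0555 -0.1631  0.0136] tilt [-0.     -0.0002]
```

Converted, -0.0408 m is -0.816, -0.0407 m is -0.814.

```bash
echo '{"offsets": [[0.278,-0.816,0,0,0,0],[0.278,-0.816,0,0,0,0],[0.278,-0.816,0,0,0,0],[0.276,-0.814,0,0,0,0],[0,0,0.6,0,0,0],[0,0,0.6,0,0,0],[0,0,0.3,0,0,0],[0,0,0,0,0,0]]}' | python3 shift.py; python3 go.py 0.5185 0.0961 0.033 -0.1
```

```text
time_s: 6.3
ee_pos: [0.5171, 0.0961, 0.0362]
eef_rot: [3.141, 0.004, -0.096]
force: [-0.6, -0.2, -0.1]
grip_width: 0.0157
grip_force: 15.0
rz 0.0037 shift [ 0.0014 -0.0002  0.0032] tilt [-0.0009  0.0044]
```

Converted, 0.004 m is 0.08, 0.001 m is 0.02.

```bash
echo '{"offsets": [[0.02,0,0.08,0,0,0],[0,0,0,0,0,0]]}' | python3 shift.py; echo '{"offsets": [[0,0,0,0,0,0],[0,0,0,0,0,0],[0,0,0,0,0,0]]}' | python3 shift.py 0.032 15;  echo '{"offsets": [[0,0,-0.6,0,0,0],[0,0,-0.8,0,0,0],[0,0,-0.8,0,0,-0.0318],[0,0,0,0,0,-0.0318],[0,0,0,0,0,-0.035],[0,0,0,0,0,0]]}' | python3 shift.py 0.08; python3 go.py 0.411 -0.154 0.11 0.21
```

```text
time_s: 6.5
ee_pos: [0.5199, 0.096, 0.035]
eef_rot: [-3.141, -0.001, -0.099]
force: [0.3, -0.3, -0.0]
grip_width: 0.0159
grip_force: 15.0
time_s: 6.8
ee_pos: [0.5196, 0.096, 0.0349]
eef_rot: [-3.141, -0.001, -0.1]
force: [-0.8, -0.9, -0.2]
grip_width: 0.0314
grip_force: 0.0
time_s: 7.4
ee_pos: [0.5195, 0.096, 0.1449]
eef_rot: [3.142, -0.001, 0.212]
force: [0.2, 0.0, -0.3]
grip_width: 0.0765
grip_force: 0.0
rz 0.0022 shift [-0.1582  0.2219  0.0349] tilt [-0.0001 -0.0006]
```

Converted, 0.037 m is 0.74, 0.0369 m is 0.738.

```bash
echo '{"offsets": [[-0.528,0.74,0.116,0,0,0],[-0.528,0.74,0.116,0,0,0],[-0.528,0.74,0.116,0,0,0],[-0.528,0.74,0.116,0,0,0],[-0.526,0.74,0.116,0,0,0],[-0.526,0.738,0.118,0,0,0],[0,0,0,0,0,0],[0,0,0,0,0,0]]}' | python3 shift.py ; python3 go.py 0.411 -0.154 0.026 0.21; python3 -c "
from h import *
c=snap('wrist','w4'); cv2.imwrite('pics/w4c.png',c['pixels'][60:420,100:460])"
```

```text
time_s: 8.2
ee_pos: [0.4108, -0.1546, 0.1095]
eef_rot: [-3.141, 0.0, 0.205]
force: [0.4, -0.2, -0.8]
grip_width: 0.0802
grip_force: 0.0
rz -0.0045 shift [ 0.0003 -0.0005  0.0835] tilt [-0.0002  0.0001]
```

View pics/w4c.png

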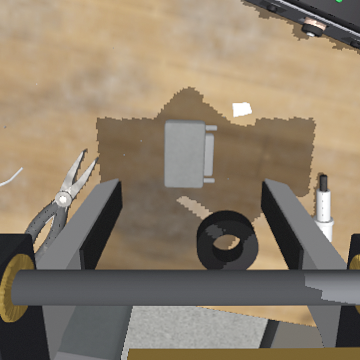

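The crop shows the hood square to the tool at full-frame (290,214), with the black ring at (328,300). I'll check for clearance.

```bash
python3 - <<'E'
from h import *
c=load('w4'); p=onz(c,[(289.5,214),(328,300),(328,271)],.008); print(p)
for q in p: print(rel(q))
E
```

```text
[[ 0.41161804 -0.15440978  0.008     ]
 [ 0.34246051 -0.20258986  0.008     ]
 [ 0.36917775 -0.19621524  0.008     ]]
[0.00027971 0.00066564 0.10162816]
[-0.07732666  0.03354929  0.10161444]
[-0.04986913  0.03282101  0.10161817]
```

Position is confirmed and the ring is 5 cm away. I'll grasp the hood.

Converted, 0.04 m is 0.8, 0.035 m is 0.7.

```bash
echo '{"offsets": [[0,0,0.8,0,0,0],[0,0,0.7,0,0,0],[0,0,0.2,0,0,0],[0,0,0,0,0,0]]}' | python3 shift.py 0.075; echo '{"offsets": [[0,0,0,0,0,0],[0,0,0,0,0,0],[0,0,0,0,0,0],[0,0,0,0,0,0],[0,0,0,0,0,0],[0,0,0,0,0,0]]}' | python3 shift.py 0.025 15; echo '{"offsets": [[0,0,-0.4,0,0,0],[0,0,-0.8,0,0,0],[0,0,-0.8,0,0,0.035],[0,0,0,0,0,0.035],[0,0,0,0,0,0],[0,0,0,0,0,0]]}' | python3 shift.py; python3 go.py 0.492 0.238 0.11 -0.013
```

```text
time_s: 8.65
ee_pos: [0.4111, -0.1529, 0.0241]
eef_rot: [-3.14, 0.002, 0.211]
force: [-0.5, -1.0, 1.1]
grip_width: 0.0747
grip_force: 0.0
time_s: 9.25
ee_pos: [0.4112, -0.154, 0.0248]
eef_rot: [3.142, -0.0, 0.21]
force: [-0.8, 2.1, 4.3]
grip_width: 0.0389
grip_force: 15.0
time_s: 9.85
ee_pos: [0.4107, -0.1539, 0.1239]
eef_rot: [-3.141, 0.001, -0.007]
force: [-0.5, 0.3, -0.8]
grip_width: 0.0391
grip_force: 15.0
rz 0.0065 shift [ 0.0762 -0.3929  0.0139] tilt [-0.0004  0.001 ]
```

Converted, -0.0437 m is -0.874, 0.0085 m is 0.17.

```bash
echo '{"offsets": [[0.17,-0.874,0.03,0,0,0],[0.17,-0.874,0.03,0,0,0],[0.17,-0.874,0.03,0,0,0],[0.17,-0.874,0.03,0,0,0],[0.17,-0.874,0.03,0,0,0],[0.17,-0.874,0.03,0,0,0],[0.17,-0.874,0.03,0,0,0],[0.17,-0.874,0.03,0,0,0],[0.17,-0.874,0.03,0,0,0],[0,0,0,0,0,0]]}' | python3 shift.py; echo '{"offsets": [[0,0,0.6,0,0,0],[0,0,0.6,0,0,0],[0,0,0.4,0,0,0],[0,0,0,0,0,0]]}' | python3 shift.py; python3 go.py 0.492 0.238 0.029 -0.013
```

```text
time_s: 10.85
ee_pos: [0.491, 0.2423, 0.1094]
eef_rot: [3.141, 0.002, -0.003]
force: [-0.6, -0.4, -0.3]
grip_width: 0.0386
grip_force: 15.0
time_s: 11.25
ee_pos: [0.4898, 0.2375, 0.0281]
eef_rot: [3.14, 0.005, -0.008]
force: [-0.1, 0.4, 0.2]
grip_width: 0.0388
grip_force: 15.0
rz 0.0051 shift [ 0.0022 -0.0005 -0.0009] tilt [-0.002  0.005]
```

Converted, -0.04 m is -0.8, -0.03 m is -0.6, -0.085 rad / 3.1416 = -0.0271.

```bash
echo '{"offsets": [[0,0,0,0,0,0],[0,0,0,0,0,0],[0,0,0,0,0,0],[0,0,0,0,0,0]]}' | python3 shift.py 0.052; echo '{"offsets": [[0,0,-0.6,0,0,0],[0,0,-0.8,0,0,0],[0,0,-0.8,0,0,-0.0271],[0,0,0,0,0,-0.0271],[0,0,0,0,0,-0.0271],[0,0,0,0,0,0],[0,0,0,0,0,0]]}' | python3 shift.py 0.06; python3 go.py 0.386 -0.276 0.11 0.245
```

```text
time_s: 11.65
ee_pos: [0.4916, 0.2386, 0.0317]
eef_rot: [-3.141, -0.001, -0.009]
force: [1.2, -0.6, -0.1]
grip_width: 0.0518
grip_force: 0.0
time_s: 12.35
ee_pos: [0.4913, 0.2385, 0.1411]
eef_rot: [3.142, -0.0, 0.243]
force: [-0.7, 0.1, -0.4]
grip_width: 0.0596
grip_force: 0.0
rz -0.0021 shift [-0.227   0.4736  0.0311] tilt [-0. -0.]
```

Converted, 0.0395 m is 0.79, -0.0189 m is -0.378.

```bash
echo '{"offsets": [[-0.378,0.79,0.052,0,0,0],[-0.378,0.79,0.052,0,0,0],[-0.378,0.79,0.052,0,0,0],[-0.378,0.79,0.052,0,0,0],[-0.378,0.79,0.052,0,0,0],[-0.378,0.79,0.052,0,0,0],[-0.378,0.79,0.052,0,0,0],[-0.378,0.79,0.052,0,0,0],[-0.378,0.79,0.052,0,0,0],[-0.378,0.79,0.052,0,0,0]]}' | python3 shift.py; echo '{"offsets": [[-0.378,0.79,0.052,0,0,0],[-0.378,0.79,0.052,0,0,0],[0,0,0,0,0,0],[0,0,0,0,0,0]]}' | python3 shift.py; python3 go.py 0.386 -0.276 0.026 0.245
```

```text
time_s: 13.35
ee_pos: [0.4033, -0.1923, 0.1151]
eef_rot: [3.141, -0.0, 0.243]
force: [1.0, 0.7, 0.3]
grip_width: 0.0598
grip_force: 0.0
time_s: 13.75
ee_pos: [0.3861, -0.2767, 0.1095]
eef_rot: [-3.141, 0.0, 0.242]
force: [0.5, 1.2, -0.0]
grip_width: 0.0603
grip_force: 0.0
rz -0.0032 shift [ 0.0001 -0.0007  0.0835] tilt [-0.0007  0.0004]
```

Converted, 0.04 m is 0.8, 0.03 m is 0.6.

```bash
echo '{"offsets": [[0,0,0.8,0,0,0],[0,0,0.6,0,0,0],[0,0,0.26,0,0,0],[0,0,0,0,0,0]]}' | python3 shift.py; echo '{"offsets": [[0,0,0,0,0,0],[0,0,0,0,0,0],[0,0,0,0,0,0],[0,0,0,0,0,0],[0,0,0,0,0,0],[0,0,0,0,0,0]]}' | python3 shift.py 0.005 15; echo '{"offsets": [[0,0,-0.4,0,0,0],[0,0,-0.8,0,0,0],[0,0,-0.8,0,0,0.0366],[0,0,0,0,0,0.0366],[0,0,0,0,0,0.0366],[0,0,0,0,0,0],[0,0,0,0,0,0]]}' | python3 shift.py; python3 go.py 0.4595 0.0699 0.11 -0.1
```

```text
time_s: 14.15
ee_pos: [0.3862, -0.2751, 0.0259]
eef_rot: [-3.139, 0.002, 0.246]
force: [-0.3, 0.7, 0.8]
grip_width: 0.0598
grip_force: 0.0
time_s: 14.75
ee_pos: [0.3865, -0.2764, 0.027]
eef_rot: [3.141, -0.0, 0.245]
force: [0.5, -0.3, 3.3]
grip_width: 0.0158
grip_force: 14.9
time_s: 15.45
ee_pos: [0.3863, -0.2763, 0.1267]
eef_rot: [-3.141, 0.0, -0.096]
force: [0.1, 0.4, -1.2]
grip_width: 0.016
grip_force: 15.0
rz 0.0037 shift [ 0.0382 -0.3518  0.0167] tilt [-0.0002  0.0004]
```

```bash
echo '{"offsets": [[0.096,-0.88,0.04,0,0,0],[0.096,-0.88,0.04,0,0,0],[0.096,-0.88,0.04,0,0,0],[0.096,-0.88,0.04,0,0,0],[0.096,-0.88,0.04,0,0,0],[0.096,-0.88,0.04,0,0,0],[0.096,-0.88,0.04,0,0,0],[0.096,-0.88,0.04,0,0,0],[0,0,0,0,0,0],[0,0,0,0,0,0]]}' | python3 shift.py; python3 go.py 0.4595 0.0699 0.032 -0.1;python3 -c "
from h import *
c=snap('wrist','w5'); cv2.imwrite('pics/w5c.png',c['pixels'][0:420,60:500])"
```

```text
time_s: 16.45
ee_pos: [0.4594, 0.0705, 0.1105]
eef_rot: [3.141, 0.001, -0.095]
force: [-1.0, 0.4, -0.5]
grip_width: 0.0158
grip_force: 15.0
rz 0.0045 shift [0.0001 0.0006 0.0785] tilt [-0.0003  0.0009]
```

View pics/w5c.png

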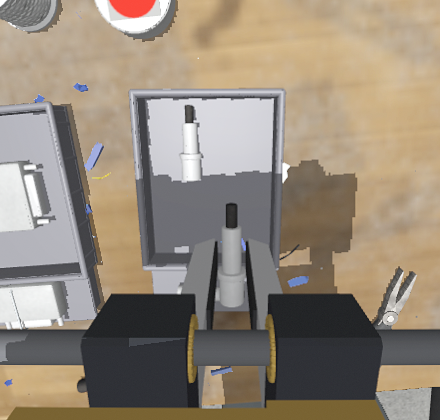

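The crop shows plug A lying in the bay, hood in its tray at the left, and plug B held straight along the tray. I'll lower it now.

Converted, 0.04 m is 0.8, 0.03 m is 0.6.

```bash
echo '{"offsets": [[0,0,0.8,0,0,0],[0,0,0.6,0,0,0],[0,0,0.16,0,0,0],[0,0,0,0,0,0]]}' | python3 shift.py; echo '{"offsets": [[0,0,0,0,0,0],[0,0,0,0,0,0],[0,0,0,0,0,0]]}' | python3 shift.py 0.032; echo '{"offsets": [[0,0,-0.6,0,0,0],[0,0,-0.8,0,0,0],[0,0,-0.8,0,0,0.0376],[0,0,0,0,0,0.0376],[0,0,0,0,0,0],[0,0,0,0,0,0]]}' | python3 shift.py 0.06; python3 go.py 0.4255 -0.377 0.11 -0.335
```

```text
time_s: 16.9
ee_pos: [0.4593, 0.0691, 0.0325]
eef_rot: [3.141, 0.002, -0.101]
force: [0.9, 0.6, -0.0]
grip_width: 0.016
grip_force: 15.0
time_s: 17.2
ee_pos: [0.4603, 0.07, 0.0339]
eef_rot: [-3.141, -0.002, -0.1]
force: [0.3, 1.0, 0.4]
grip_width: 0.0315
grip_force: 0.0
time_s: 17.8
ee_pos: [0.4594, 0.0701, 0.1426]
eef_rot: [3.141, 0.0, -0.332]
force: [0.0, -0.3, 0.5]
grip_width: 0.0597
grip_force: 0.0
rz 0.0029 shift [0.115  0.4334 0.0326] tilt [-0.0002  0.0004]
```

Converted, 0.0433 m is 0.866, 0.0115 m is 0.23.

```bash
echo '{"offsets": [[0.23,0.866,0.066,0,0,0],[0.23,0.866,0.066,0,0,0],[0.23,0.866,0.066,0,0,0],[0.23,0.866,0.066,0,0,0],[0.23,0.866,0.066,0,0,0],[0.23,0.866,0.066,0,0,0],[0.23,0.866,0.066,0,0,0],[0.23,0.866,0.066,0,0,0],[0.23,0.866,0.066,0,0,0],[0.23,0.866,0.066,0,0,0]]}' | python3 shift.py; echo '{"offsets": [[0,0,0,0,0,0],[0,0,0,0,0,0]]}' | python3 shift.py;python3 go.py 0.4255 -0.377 0.025 -0.335
```

```text
time_s: 18.8
ee_pos: [0.4248, -0.3782, 0.1087]
eef_rot: [-3.141, 0.002, -0.332]
force: [1.1, 0.2, 0.0]
grip_width: 0.06
grip_force: 0.0
time_s: 19.0
ee_pos: [0.4249, -0.3767, 0.1085]
eef_rot: [-3.14, 0.002, -0.335]
force: [-0.3, 0.0, -0.3]
grip_width: 0.0604
grip_force: 0.0
rz 0.0002 shift [0.0007 0.0001 0.0835] tilt [-0.0012  0.0022]
```

Converted, 0.04 m is 0.8, 0.03 m is 0.6.

```bash
echo '{"offsets": [[0,0,0.8,0,0,0],[0,0,0.6,0,0,0],[0,0,0.26,0,0,0],[0,0,0,0,0,0]]}' | python3 shift.py; echo '{"offsets": [[0,0,0,0,0,0],[0,0,0,0,0,0],[0,0,0,0,0,0],[0,0,0,0,0,0],[0,0,0,0,0,0],[0,0,0,0,0,0]]}' | python3 shift.py 0.005 15; echo '{"offsets": [[0,0,-0.4,0,0,0],[0,0,-0.8,0,0,0],[0,0,-0.8,0,0,-0.0321],[0,0,0,0,0,-0.0321],[0,0,0,0,0,-0.0325],[0,0,0,0,0,0],[0,0,0,0,0,0]]}' | python3 shift.py; python3 go.py 0.5215 0.380 0.11 -0.031
```

```text
time_s: 19.4
ee_pos: [0.4253, -0.3752, 0.0255]
eef_rot: [-3.14, 0.003, -0.334]
force: [-0.4, 0.6, 0.7]
grip_width: 0.0601
grip_force: 0.0
time_s: 20.0
ee_pos: [0.4257, -0.3767, 0.027]
eef_rot: [3.142, -0.0, -0.336]
force: [-0.7, 0.1, 0.8]
grip_width: 0.0152
grip_force: 0.1
time_s: 20.7
ee_pos: [0.4256, -0.3766, 0.1267]
eef_rot: [-3.141, 0.0, -0.035]
force: [0.2, 0.2, -0.0]
grip_width: 0.014
grip_force: 15.0
rz -0.0037 shift [ 0.0724 -0.7592  0.0167] tilt [-0.0003  0.0003]
```

Converted, -0.0447 m is -0.894, 0.0043 m is 0.086.

```bash
echo '{"offsets": [[0.086,-0.894,0,0,0,0],[0.086,-0.894,0,0,0,0],[0.086,-0.894,0,0,0,0],[0.086,-0.894,0,0,0,0],[0.086,-0.894,0,0,0,0],[0.086,-0.894,0,0,0,0],[0.086,-0.894,0,0,0,0],[0.086,-0.894,0,0,0,0],[0.086,-0.894,0,0,0,0],[0.086,-0.894,0,0,0,0]]}' | python3 shift.py; echo '{"offsets": [[0.086,-0.894,0,0,0,0],[0.086,-0.894,0,0,0,0],[0.086,-0.894,0,0,0,0],[0.086,-0.894,0,0,0,0],[0.086,-0.894,0,0,0,0],[0.086,-0.894,0,0,0,0],[0.072,-0.88,0,0,0,0],[0,0,0,0,0,0],[0,0,0,0,0,0],[0,0,0,0,0,0]]}' | python3 shift.py; python3 go.py 0.5215 0.380 0.030 -0.031;python3 -c "
from h import *
c=snap('wrist','w6'); cv2.imwrite('pics/w6c.png',c['pixels'])"
```

```text
time_s: 21.7
ee_pos: [0.4827, 0.0706, 0.1268]
eef_rot: [3.142, 0.0, -0.035]
force: [0.8, -0.2, -0.2]
grip_width: 0.0135
grip_force: 15.0
time_s: 22.7
ee_pos: [0.5221, 0.379, 0.1266]
eef_rot: [3.141, 0.001, -0.034]
force: [0.6, -1.1, 0.2]
grip_width: 0.0143
grip_force: 15.0
rz -0.0026 shift [-0.0006 -0.001   0.0966] tilt [-0.0005  0.0005]
```

View pics/w6c.png

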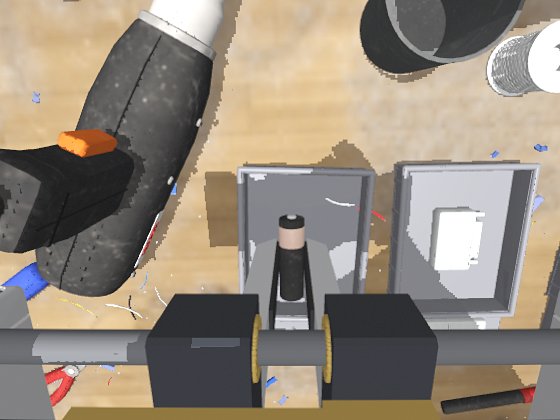

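The cell is held level above its tray, and the hood lies flat in the neighbouring bay. The drill at the left (edge about (190,150)) may come near the gripper body, so I'll check its position and height first.

```bash
python3 - <<'E'
from h import *
np.set_printoptions(precision=3,suppress=True)
w6,w3=load('w6'),load('w3')
# white LED-like dots/edges: bottom corner of body, label ends
print(tri(w6,[(130,290),(203,122)],w3,[(48,125),(66,75)]))
for z in (0,.04,.08): print(z,onz(w6,[(190,150),(172,190),(130,290)],z)[:,:2].ravel())
cv2.imwrite('pics/dr.png',np.hstack([cv2.resize(w6['pixels'][40:320,0:260],None,fx=1.5,fy=1.5),cv2.resize(w3['pixels'][0:140,0:130],None,fx=3,fy=3)]))
E
```

```text
[[0.471 0.507 0.045 0.001]
 [0.561 0.44  0.079 0.078]]
0 [0.574 0.461 0.541 0.48  0.446 0.532]
0.04 [0.578 0.448 0.549 0.465 0.468 0.51 ]
0.08 [0.582 0.436 0.558 0.45  0.49  0.488]
```

View pics/dr.png

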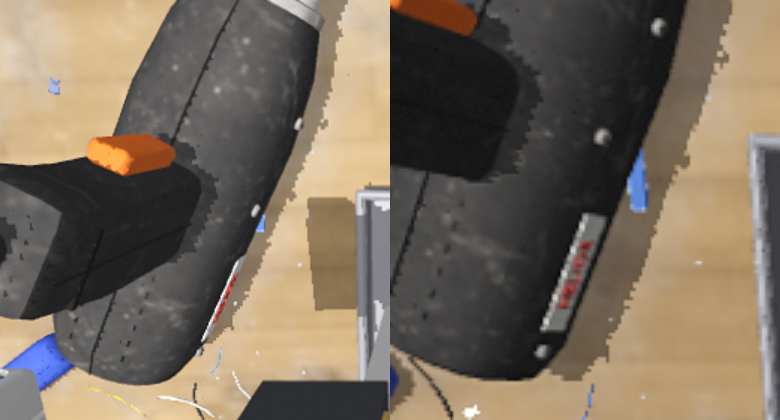

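```bash
python3 - <<'E'
from h import *
np.set_printoptions(precision=3,suppress=True)
w6,w3=load('w6'),load('w3')
print(tri(w6,[(198.7,122.7),(170,180),(133,272),(116,150),(59,147)],w3,[(89.3,9),(70.7,45.3),(51,117),(27,8),(1,1)]))
for z in (.1,.13,.16): print(onz(w6,[(133,165),(120,205)],z).ravel())
E
```

```text
[[0.597 0.44  0.04  0.   ]
 [0.558 0.463 0.048 0.   ]
 [0.48  0.509 0.033 0.001]
 [0.585 0.475 0.091 0.001]
 [0.589 0.498 0.099 0.008]]
[0.577 0.463 0.1   0.554 0.474 0.1  ]
[0.581 0.448 0.13  0.562 0.458 0.13 ]
[0.585 0.434 0.16  0.569 0.442 0.16 ]
```

The drill comes within about 2 cm of the planned gripper footprint. I'll place this cell nearer the tray's centreline (y≈0.355) instead, and the second one in line behind it.

Careful with the scale: shifts go in shares of 50 mm and turns go in shares of pi rad. That gives: 0.04 m is 0.8, 0.03 m is 0.6.

```bash
echo '{"offsets": [[-0.02,0.48,0,0,0,0],[0,0,0.6,0,0,0],[0,0,0.8,0,0,0],[0,0,0.4,0,0,0],[0,0,0.1,0,0,0],[0,0,0,0,0,0]]}' | python3 shift.py; echo '{"offsets": [[0,0,0,0,0,0],[0,0,0,0,0,0],[0,0,0,0,0,0]]}' | python3 shift.py 0.032; echo '{"offsets": [[0,0,-0.6,0,0,0],[0,0,-0.8,0,0,0],[0,0,-0.8,0,0,0],[0,0.4,-0.8,0,0,0],[0,0.8,0,0,0,0],[0,0.8,0,0,0,0],[-0.2,0,0,0,0,0],[0,0,0,0,0,0]]}' | python3 shift.py 0.06; python3 -c "
from h import *
c=snap('wrist','w7')"
```

```text
time_s: 23.35
ee_pos: [0.5204, 0.355, 0.032]
eef_rot: [3.141, 0.001, -0.033]
force: [0.4, -0.2, 0.0]
grip_width: 0.0137
grip_force: 15.0
time_s: 23.65
ee_pos: [0.5206, 0.3559, 0.0325]
eef_rot: [-3.141, -0.001, -0.032]
force: [-0.0, -0.1, -0.5]
grip_width: 0.031
grip_force: 0.0
time_s: 24.45
ee_pos: [0.5067, 0.2561, 0.1825]
eef_rot: [-3.141, -0.0, -0.033]
force: [-0.4, -0.2, 0.7]
grip_width: 0.0599
grip_force: 0.0
```

View pics/w7.png

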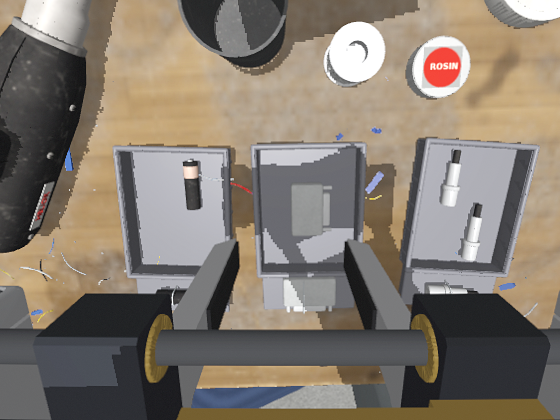

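All four loose parts lie in the right bays: cell (191,185), hood (308,210), plugs (453,178) and (473,232). Now I'll locate the charger from two wrist views.

Converted, 0.043 m is 0.86, -0.009 m is -0.18, -0.033 rad / 3.1416 = -0.0105.

```bash
echo '{"offsets": [[-0.062,0.86,-0.18,0,0,-0.0105],[-0.062,0.86,-0.18,0,0,0],[-0.062,0.86,-0.18,0,0,0],[-0.062,0.86,-0.18,0,0,0],[-0.062,0.86,-0.18,0,0,0],[-0.062,0.86,-0.18,0,0,0],[-0.062,0.86,-0.18,0,0,0],[-0.062,0.86,-0.18,0,0,0],[-0.062,0.86,-0.18,0,0,0],[-0.062,0.86,-0.18,0,0,0]]}' | python3 shift.py 0.03;  echo '{"offsets": [[0,0,0,0,0,0],[0,0,0,0,0,0],[0,0,0,0,0,0]]}' | python3 shift.py; python3 -c "
from h import *
c=snap('wrist','w8')"; echo '{"offsets": [[-0.31,0.86,-0.18,0,0,0],[-0.2,0.86,-0.18,0,0,0],[-0.4,0,0,0,0,0],[0,0,0,0,0,0],[0,0,0,0,0,0],[0,0,0,0,0,0]]}' | python3 shift.py; python3 - <<'E'
from h import *
np.set_printoptions(precision=1,suppress=True)
c=snap('wrist','w9'); v=[]
for n in('w8','w9'):
    c=load(n); im=c['pixels'].copy(); g=im.max(2)
    m=(g<75).astype(np.uint8); m[235:]=0
    m=cv2.morphologyEx(m,cv2.MORPH_OPEN,np.ones((9,9)))
    k,l,s,_=cv2.connectedComponentsWithStats(m)
    i=1+s[1:,4].argmax(); m=(l==i).astype(np.uint8)
    ct=max(cv2.findContours(m,0,2)[0],key=cv2.contourArea); h=cv2.convexHull(ct)
    r=cv2.minAreaRect(h); ap=cv2.approxPolyDP(h,5,True)[:,0]
    print(n,s[i],r,ap.tolist()); cv2.drawContours(im,[ap],-1,(0,0,255),1)
    x,y,w,hh=s[i][:4]; q=im[max(0,y-20):y+hh+30,max(0,x-20):x+w+20]; v.append(cv2.copyMakeBorder(cv2.resize(q,None,fx=2,fy=2),0,max(0,600-2*q.shape[0]),0,0,0)[:600])
    print('off',max(0,x-20),max(0,y-20),q.shape)
np.save('v.npy',0); V=np.hstack(v); print(V.shape); cv2.imwrite('pics/ch.png',V)
E
```

```text
time_s: 25.5
ee_pos: [0.4758, -0.1747, 0.2724]
eef_rot: [3.142, -0.0, 0.003]
force: [-0.0, -0.1, -0.2]
grip_width: 0.0303
grip_force: 0.0
time_s: 25.8
ee_pos: [0.4758, -0.1724, 0.2715]
eef_rot: [-3.141, 0.0, 0.003]
force: [0.1, -0.1, 0.8]
grip_width: 0.0299
grip_force: 0.0
time_s: 26.45
ee_pos: [0.4307, -0.2587, 0.2898]
eef_rot: [-3.141, -0.0, 0.003]
force: [0.4, 0.6, 0.6]
grip_width: 0.0299
grip_force: 0.0
w8 [  36  115   19   96 1081] ((45.35393524169922, 162.46629333496094), (96.27864837646484, 11.70892333984375), 84.5596694946289) [[36, 115], [47, 118], [54, 210], [45, 210]]
off 16 95 (146, 59, 3)
w9 [344   0  43  15 470] ((365.0, 7.0), (14.0, 42.0), 90.0) [[386, 0], [356, 14], [344, 8], [344, 0]]
off 324 0 (45, 83, 3)
(600, 284, 3)
```

```bash
python3 - <<'E'
from h import *
np.set_printoptions(precision=1,suppress=True,linewidth=250)
for n in('w8','w9'):
    c=load(n); p=proj(c,[[.568,-.224,.052]])[0].astype(int); print(n,p)
    lab=cv2.cvtColor(c['pixels'],cv2.COLOR_BGR2LAB)
    print('L row',lab[p[1],p[0]-100:p[0]+100:6,0]); print('b row',lab[p[1],p[0]-100:p[0]+100:6,2])
    print('L col',lab[max(0,p[1]-100):p[1]+130:6,p[0],0]);print('b col',lab[max(0,p[1]-100):p[1]+130:6,p[0],2])
E
```

```text
w8 [338 100]
L row [190 192 195 194 188 194 176 180 164 121 120 118 154 112 112 110 107 158 171 148  97  95  94  90  87  81 182 180 176 175 175 173 176 175]
b row [146 147 146 147 148 143 145 143 145 127 126 126 126 126 126 126 127 126 126 125 126 127 126 127 126 126 147 149 148 147 148 149 148 148]
L col [185 192 187 182 179 181 180 184 104 105 105 174 115 107  96 185 104 105 100 106 105 105 105 104 181 185 157 119 119 119 125 125 124 126 125 109 116 110 112]
b col [150 149 147 148 148 145 151 151 127 126 127 126 126 127 126 125 126 126 126 127 127 127 127 127 135 151 149 143 142 144 145 144 144 146 147 145 144 145 147]
w9 [258  57]
L row [186 191 188 190 190 192 189 182 182 105 107 106 108 104 107 109 109 135 176 146 109 112 114 112 114  78 190 186 183 177 176 173 175 170]
b row [150 145 148 149 148 149 148 151 148 126 126 127 126 126 126 127 126 126 126 126 127 127 127 127 127 127 145 146 148 150 149 149 149 149]
L col [149  99  96 103  83 202 105 106 188 115 111 111 113 116 115 117 118 191  93 183 188 175 182 183 191 187 120 124 118 102 114 105]
b col [149 127 126 127 126 127 127 127 126 126 127 127 127 127 127 127 127 138 140 151 150 151 152 149 151 152 145 144 144 144 145 144]
```

```bash
python3 - <<'E'
from h import *
np.set_printoptions(precision=4,suppress=True,linewidth=200)
v=[]
for n in('w8','w9'):
    c=load(n); im=c['pixels']; p=proj(c,[[.568,-.224,.052]])[0].astype(int)
    lab=cv2.cvtColor(im,cv2.COLOR_BGR2LAB); m=(lab[...,2]<134).astype(np.uint8); m[230:]=0
    m=cv2.morphologyEx(cv2.morphologyEx(m,cv2.MORPH_CLOSE,np.ones((5,5))),cv2.MORPH_OPEN,np.ones((11,11)))
    _,l,s,_=cv2.connectedComponentsWithStats(m); i=l[p[1],p[0]]; m=(l==i).astype(np.uint8)
    h=cv2.convexHull(max(cv2.findContours(m,0,2)[0],key=cv2.contourArea)); ap=cv2.approxPolyDP(h,4,True)[:,0]
    r=cv2.minAreaRect(h); print(n,s[i],ap.tolist())
    b=cv2.boxPoints(r); q=onz(c,b,.052); e=np.diff(np.vstack([q,q[:1]]),axis=0); print(' rect ctr',q.mean(0),'sides',np.linalg.norm(e,axis=1),'ang',np.degrees(np.arctan2(e[:,1],e[:,0])))
    print(' poly z52',onz(c,ap,.052)[:,:2].tolist())
    x,y,w,hh=s[i][:4]; x0,y0=max(0,x-15),max(0,y-10); crop=im[y0:y0+150,x0:x0+150].copy()
    v.append(cv2.resize(crop,(400,400),interpolation=cv2.INTER_NEAREST)); print(' crop',x0,y0)
cv2.imwrite('pics/ch.png',np.hstack(v))
E
```

```text
w8 [  284    38   114   112 10072] [[297, 38], [397, 55], [380, 149], [322, 145], [284, 132]]
 rect ctr [ 0.5714 -0.2236  0.052 ] sides [0.1042 0.1071 0.106  0.1153] ang [ -12.1421 -100.2705  172.3544   78.8607]
 poly z52 [[0.6290457502915012, -0.1791448175514473], [0.6133165771159232, -0.2826989151482757], [0.5168207478360151, -0.27183788379640306], [0.5210295445189591, -0.20742310906661915], [0.534990535206529, -0.16552405216713198]]
 crop 269 28
w9 [ 206    0  110  108 9961] [[214, 0], [265, 0], [315, 12], [300, 107], [249, 105], [206, 90]]
 rect ctr [ 0.5711 -0.2258  0.052 ] sides [0.1068 0.107  0.1072 0.1152] ang [ -9.9981 -95.4396 174.3875  84.1753]
 poly z52 [[0.6240890369355376, -0.17893347402106444], [0.6240736176446183, -0.23221567639936225], [0.612871234342719, -0.284633158782504], [0.5166496459398838, -0.26967682899824763], [0.5187193775718245, -0.21236311391407425], [0.5347057165098896, -0.16501144016517935]]
 crop 191 0
```

View pics/ch.png

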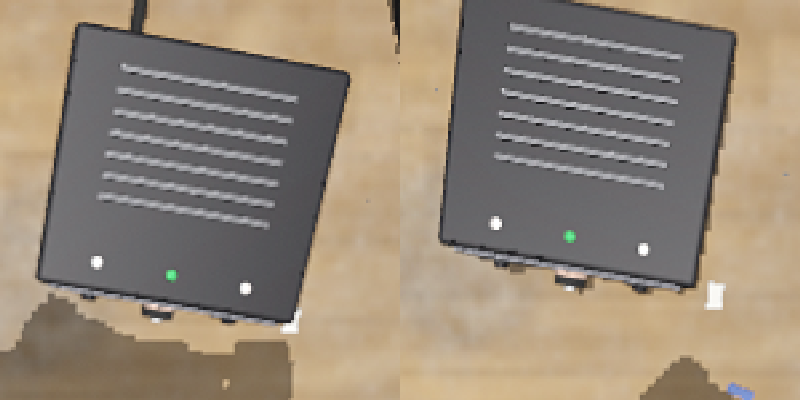

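The two crops show the charger top clearly, with corners visible, the green LED at (333,131) / (255,88), and the cell end protruding below the front edge at (328,145) / (255,107).

```bash
python3 - <<'E'
from h import *
np.set_printoptions(precision=4,suppress=True,linewidth=200)
a,b=load('w8'),load('w9')
P8=np.array([(38,280),(294,322),(349,74),(171,275),(157,315)])/2.667+[269,28]
P9=np.array([(40,243),(294,288),(335,33),(170,236),(171,288)])/2.667+[191,0]
print(tri(a,P8,b,P9))
for c,p in((a,P8),(b,P9)):
    q=onz(c,p[:4],.052); f=q[1]-q[0]; yaw=np.arctan2(f[1],f[0])+np.pi/2; u=np.array([np.cos(yaw),np.sin(yaw)]); m=(q[0]+q[1])/2
    y2=np.arctan2(*(q[2]-q[1])[[1,0]])
    print('front mid',m[:2],'W',np.linalg.norm(f),'D',np.linalg.norm(q[2]-q[1]),'yaw',yaw,y2,'led',q[3,:2],'cell end z29',onz(c,p[4],.03)[0,:2],'pred end',m[:2]-.009*u)
E
```

```text
[[ 0.5337 -0.1646  0.0504  0.0002]
 [ 0.5162 -0.2715  0.049   0.0013]
 [ 0.6131 -0.2865  0.0497  0.0002]
 [ 0.5362 -0.2192  0.0522  0.0003]
 [ 0.5166 -0.2166  0.024   0.0015]]
front mid [ 0.5255 -0.2178] W 0.10759514270113496 D 0.09663955451634061 yaw -0.15700155885737632 -0.15326779935270066 led [ 0.5361 -0.2192] cell end z29 [ 0.5178 -0.2163] pred end [ 0.5166 -0.2164]
front mid [ 0.5246 -0.218 ] W 0.10764876455449264 D 0.09812963043867266 yaw -0.16746801625790408 -0.15610510613822448 led [ 0.5363 -0.2193] cell end z29 [ 0.5158 -0.2169] pred end [ 0.5157 -0.2165]
```

Converted, 0.081 rad / 3.1416 = 0.0258.

```bash
echo '{"offsets": [[0,0,0,0,0,0.0255],[0,0,0,0,0,0.0258],[0,0,0,0,0,0]]}' | python3 shift.py 0 10; python3 go.py 0.4889 -0.2122 0.10 -0.158
```

```text
time_s: 26.8
ee_pos: [0.4304, -0.2591, 0.2897]
eef_rot: [-3.141, 0.0, -0.16]
force: [0.4, -0.1, 0.4]
grip_width: 0.0094
grip_force: 0.0
rz -0.0019 shift [ 0.0504 -0.0556  0.1897] tilt [-0.0001  0.0002]
```

Converted, 0.038 m is 0.76, 0.03 m is 0.6.

```bash
echo '{"offsets": [[0.2,-0.22,0.76,0,0,0],[0.2,-0.22,0.76,0,0,0],[0.2,-0.22,0.76,0,0,0],[0.2,-0.22,0.76,0,0,0],[0.208,-0.232,0.76,0,0,0],[0,0,0.6,0,0,0],[0,0,0.4,0,0,0],[0,0,0.2,0,0,0],[0,0,0,0,0,0],[0,0,0,0,0,0]]}' | python3 shift.py; python3 go.py 0.4889 -0.2122 0.04 -0.158; echo '{"offsets": [[0.1,0,0,0,0,0],[0.1,0,0,0,0,0],[0.06,0,0,0,0,0],[0,0,0,0,0,0],[0,0,0,0,0,0]]}' | python3 shift.py; python3 go.py 0.4889 -0.2122 0.04 -0.158
```

```text
time_s: 27.8
ee_pos: [0.489, -0.2129, 0.0407]
eef_rot: [3.141, -0.001, -0.159]
force: [-0.1, -0.1, -0.5]
grip_width: 0.0006
grip_force: 0.0
rz -0.0007 shift [-0.0002 -0.0007  0.0007] tilt [-0.0003 -0.0011]
time_s: 28.3
ee_pos: [0.5014, -0.2148, 0.0399]
eef_rot: [-3.142, 0.0, -0.16]
force: [0.7, 0.0, 0.0]
grip_width: 0.0002
grip_force: 0.0
rz -0.0016 shift [-0.0127 -0.0006 -0.0001] tilt [-0.  0.]
```

Converted, 0.003 m is 0.06.

```bash
for i in 1 2 3; do :; done; echo '{"offsets": [[0.06,0,0,0,0,0],[0,0,0,0,0,0],[0,0,0,0,0,0]]}' | python3 shift.py|grep -E 'ee_pos|force'; echo '{"offsets": [[0.04,0,0,0,0,0],[0,0,0,0,0,0],[0,0,0,0,0,0]]}' | python3 shift.py|grep -E 'ee_pos|force'; echo '{"offsets": [[0.04,0,0,0,0,0],[0,0,0,0,0,0],[0,0,0,0,0,0]]}' | python3 shift.py|grep -E 'ee_pos|force';echo '{"offsets": [[0.04,0,0,0,0,0],[0,0,0,0,0,0],[0,0,0,0,0,0]]}' | python3 shift.py|grep -E 'ee_pos|force'
```

```text
ee_pos: [0.5043, -0.2153, 0.0398]
force: [0.0, 0.6, -0.2]
grip_force: 0.0
ee_pos: [0.5061, -0.2156, 0.0398]
force: [-2.5, 0.0, -0.3]
grip_force: 1.0
ee_pos: [0.5075, -0.2158, 0.0397]
force: [-7.9, 2.8, 5.3]
grip_force: 3.7
ee_pos: [0.5099, -0.2162, 0.0398]
force: [-5.0, 1.2, 3.7]
grip_force: 2.5
```

Converted, 0.0015 m is 0.03.

```bash
echo '{"offsets": [[0.03,0,0,0,0,0],[0,0,0,0,0,0],[0,0,0,0,0,0]]}' | python3 shift.py|grep -E 'ee_pos|force'; echo '{"offsets": [[-0.4,0,0,0,0,0],[-0.6,0,0,0,0,0],[-0.2,0,0,0,0,0],[0,0,-0.6,0,0,0],[0,0,-0.8,0,0,0],[-0.2,0,-0.8,0,0,0],[-0.6,0,-0.8,0,0,0],[0,0,0,0,0,0],[0,0,0,0,0,0],[0,0,0,0,0,0]]}' | python3 shift.py 0.05; python3 - <<'E'
from h import *
c=snap('wrist','w10'); u=np.array([.9875,-.1573,0]); f=np.array([.525,-.218,.029])
lab=cv2.cvtColor(c['pixels'],cv2.COLOR_BGR2LAB)
for d in range(2,50,4):
    p=proj(c,[f-u*d/1000+[0,0,.006]])[0].round().astype(int); print(d,p,lab[p[1],p[0]])
E
```

```text
ee_pos: [0.5113, -0.2165, 0.0398]
force: [-4.7, 0.4, 3.3]
grip_force: 2.8
time_s: 30.8
ee_pos: [0.4132, -0.2006, 0.189]
eef_rot: [-3.141, 0.001, -0.16]
force: [0.6, 0.3, -0.2]
grip_width: 0.05
grip_force: 0.0
2 [289  75] [ 54 127 129]
6 [289  80] [ 81 128 128]
10 [289  85] [ 81 128 129]
14 [289  90] [ 81 128 129]
18 [289  94] [ 78 129 127]
22 [289  99] [249 128 137]
26 [289 104] [245 130 137]
30 [289 109] [179 135 138]
34 [289 113] [ 80 129 126]
38 [289 118] [182 132 150]
42 [289 122] [184 132 150]
46 [289 127] [179 132 150]
```

The cell has sprung out: body to about 20 mm, copper at 22–30 mm, end at 34 mm. I'll check its centreline before grasping.

```bash
python3 - <<'E'
from h import *
c=load('w10'); lab=cv2.cvtColor(c['pixels'],cv2.COLOR_BGR2LAB).astype(int)
for r in (84,90,96,103,108):
    row=lab[r,270:312]; print(r,''.join('#' if b<141 else '.' for b in row[:,2]))
    k=np.where(row[:,2]<141)[0]+270; print(onz(c,[(k.min()-.5,r),(k.max()+.5,r)],.029)[:,:2].ravel())
E
python3 go.py 0.5052 -0.2149 0.039 -0.158
```

```text
84 ..........#################...............
[ 0.51755198 -0.20796577  0.51513443 -0.22286723]
90 ...........###############................
[ 0.51242156 -0.20799179  0.51027923 -0.22119747]
96 ...........###############................
[ 0.50739066 -0.20713386  0.50523903 -0.2203975 ]
103 ...........###############................
[ 0.50146616 -0.20612343  0.49930355 -0.21945547]
108 ...........###############................
[ 0.49719744 -0.20539533  0.49502691 -0.21877674]
rz -0.0016 shift [ 0.0932 -0.0003  0.1497] tilt [-0.0007  0.0017]
```

Converted, 0.04 m is 0.8, 0.0332 m is 0.664.

```bash
echo '{"offsets": [[0.6,0,0.4,0,0,0],[0.6,-0.02,0.4,0,0,0],[0.664,-0.01,0.4,0,0,0],[0,0,0.8,0,0,0],[0,0,0.6,0,0,0],[0,0,0.4,0,0,0],[0,0,0.1,0,0,0],[0,0,0,0,0,0]]}' | python3 shift.py 0.04; echo '{"offsets": [[0,0,0,0,0,0],[0,0,0,0,0,0],[0,0,0,0,0,0],[0,0,0,0,0,0],[0,0,0,0,0,0],[0,0,0,0,0,0],[0,0,0,0,0,0]]}' | python3 shift.py 0.004 15
```

```text
time_s: 31.65
ee_pos: [0.505, -0.2137, 0.0337]
eef_rot: [-3.141, 0.002, -0.16]
force: [0.6, 0.2, 0.5]
grip_width: 0.0402
grip_force: 0.0
time_s: 32.35
ee_pos: [0.5055, -0.2141, 0.0352]
eef_rot: [3.141, -0.001, -0.16]
force: [0.5, 1.3, 5.3]
grip_width: 0.014
grip_force: 15.0
```

Gripped, but the fingertips reach 9 mm below the cell. I'll regrip 8 mm higher so it can be set down in the tray, then pull it straight out.

Converted, -0.007 m is -0.14.

```bash
echo '{"offsets": [[0,0,0,0,0,0],[0,0,0,0,0,0],[0,0,-0.14,0,0,0],[0,0,0,0,0,0],[0,0,0,0,0,0]]}' | python3 shift.py 0.03; echo '{"offsets": [[0,0,0,0,0,0],[0,0,0,0,0,0],[0,0,0,0,0,0],[0,0,0,0,0,0],[0,0,0,0,0,0]]}' | python3 shift.py 0.004 15;
```

```text
time_s: 32.85
ee_pos: [0.5053, -0.214, 0.0421]
eef_rot: [3.141, -0.0, -0.16]
force: [-0.5, 0.9, -0.6]
grip_width: 0.03
grip_force: 0.0
time_s: 33.35
ee_pos: [0.5052, -0.2139, 0.0418]
eef_rot: [-3.142, 0.0, -0.16]
force: [0.2, 0.2, -1.6]
grip_width: 0.0137
grip_force: 15.0
```

Converted, -0.04 m is -0.8, -0.03 m is -0.6, -0.129 rad / 3.1416 = -0.0411.

```bash
echo '{"offsets": [[-0.2,0,0,0,0,0],[-0.3,0,0,0,0,0],[-0.3,0,0,0,0,0],[-0.3,0,0,0,0,0],[0,0,-0.6,0,0,0],[0,0,-0.8,0,0,0],[0,0,-0.4,0,0,-0.0411],[0,0,0,0,0,0],[0,0,0,0,0,0]]}' | python3 shift.py; python3 go.py 0.4535 0.372 0.13 -0.031
python3 - <<'E'
from h import *
c=snap('wrist','w11'); o=ctrl.get_obs(); T=R.from_euler('xyz',o['eef_rot']); lab=cv2.cvtColor(c['pixels'],cv2.COLOR_BGR2LAB)
for d in range(10,50,4):
    p=proj(c,[o['ee_pos']+T.apply([d/1000,0,.002])])[0].round().astype(int); print(d,p,lab[p[1],p[0]])
E
```

```text
time_s: 34.25
ee_pos: [0.4503, -0.205, 0.1313]
eef_rot: [-3.141, 0.0, -0.033]
force: [0.6, 0.6, -0.2]
grip_width: 0.014
grip_force: 15.0
rz -0.0024 shift [-0.0147 -0.5768  0.0013] tilt [-0.0001  0.0003]
10 [289 253] [ 46 129 129]
14 [289 246] [ 43 128 127]
18 [289 239] [ 48 130 128]
22 [289 231] [ 50 128 129]
26 [289 224] [ 47 128 129]
30 [289 216] [ 51 130 127]
34 [289 208] [ 52 128 129]
38 [289 200] [ 31 128 130]
42 [289 192] [126 132 147]
46 [288 184] [131 132 147]
```

The cell is out and held level, reaching about 37 mm ahead of the grip as expected. I'll carry it to the tray now.

Converted, -0.0444 m is -0.888, -0.0011 m is -0.022.

```bash
echo '{"offsets": [[-0.022,-0.888,0,0,0,0],[-0.022,-0.888,0,0,0,0],[-0.022,-0.888,0,0,0,0],[-0.022,-0.888,0,0,0,0],[-0.022,-0.888,0,0,0,0],[-0.022,-0.888,0,0,0,0],[-0.022,-0.888,0,0,0,0],[-0.022,-0.888,0,0,0,0],[-0.022,-0.888,0,0,0,0],[-0.022,-0.888,0,0,0,0]]}' | python3 shift.py >/dev/null; echo '{"offsets": [[-0.022,-0.888,0,0,0,0],[-0.022,-0.888,0,0,0,0],[-0.022,-0.888,0,0,0,0],[0,0,0,0,0,0],[0,0,0,0,0,0],[0,0,0,0,0,0]]}' | python3 shift.py; python3 go.py 0.4535 0.372 0.026 -0.031
```

```text
time_s: 35.9
ee_pos: [0.4541, 0.3711, 0.1308]
eef_rot: [3.14, 0.001, -0.032]
force: [-0.0, 0.4, 0.7]
grip_width: 0.0144
grip_force: 15.0
rz -0.0012 shift [-0.0006 -0.0009  0.1048] tilt [-0.0013  0.0014]
```

Converted, 0.04 m is 0.8, 0.018 m is 0.36.

```bash
echo '{"offsets": [[0,0,0.8,0,0,0],[0,0,0.8,0,0,0],[0,0,0.36,0,0,0],[0,0,0.1,0,0,0],[0,0,0,0,0,0],[0,0,0,0,0,0]]}' | python3 shift.py; echo '{"offsets": [[0,0,0,0,0,0],[0,0,0,0,0,0],[0,0,0,0,0,0]]}' | python3 shift.py 0.03; echo '{"offsets": [[0,0,-0.6,0,0,0],[0,0,-0.8,0,0,0],[-0.4,0.6,-0.6,0,0,0],[-0.4,0.6,-0.6,0,0,0],[-0.4,0.6,-0.6,0,0,0],[-0.4,0.6,0,0,0,0],[0,0,0,0,0,0],[0,0,0,0,0,0],[0,0,0,0,0,0]]}' | python3 shift.py 0.06; python3 - <<'E'
from h import *
np.set_printoptions(precision=4,suppress=True)
c=snap('wrist','w12'); lab=cv2.cvtColor(c['pixels'],cv2.COLOR_BGR2LAB)
t=np.array([.493,.365]); Rm=np.array([[1,.031],[-.031,1]])
box=proj(c,[np.r_[t+Rm@[sx*.060,sy*.046],.003] for sx,sy in((1,1),(1,-1),(-1,-1),(-1,1))])
print(box.round().tolist())
m=np.zeros(lab.shape[:2],np.uint8); cv2.fillPoly(m,[box.round().astype(int)],1)
for nm,k in(('dark',(lab[...,0]<75)),('copper',(lab[...,1]>=133)&(lab[...,2]>=134))):
    k=(k&(m>0)).astype(np.uint8); n,l,s,_=cv2.connectedComponentsWithStats(k)
    for i in range(1,n):
        if s[i,4]>25:
            r=cv2.minAreaRect(np.argwhere(l==i)[:,::-1].astype(np.float32)); q=onz(c,r[0],.01)[0]
            e=cv2.boxPoints(r); w=onz(c,e,.01); d=w[0]-w[1],w[1]-w[2]; d=max(d,key=np.linalg.norm)
            print(nm,s[i],'tray xy',(Rm.T@(q[:2]-t)),'len',np.linalg.norm(d))
E
```

```text
time_s: 36.5
ee_pos: [0.455, 0.3719, 0.0299]
eef_rot: [-3.141, -0.001, -0.032]
force: [0.7, 0.2, -0.7]
grip_width: 0.0139
grip_force: 15.0
time_s: 36.8
ee_pos: [0.4545, 0.3722, 0.0293]
eef_rot: [-3.141, -0.001, -0.031]
force: [-0.4, -0.0, -0.1]
grip_width: 0.0298
grip_force: 0.0
time_s: 37.7
ee_pos: [0.3711, 0.2551, 0.1888]
eef_rot: [-3.141, -0.0, -0.031]
force: [-0.0, -0.1, 0.2]
grip_width: 0.0602
grip_force: 0.0
[[114.0, 1.0], [215.0, 0.0], [222.0, 135.0], [130.0, 135.0]]
dark [167   7  16   6  50] tray xy [ 0.051  -0.0106] len 0.01364320278577779
dark [169  27  18  40 373] tray xy [ 0.0201 -0.0106] len 0.0337617736833517
dark [218  49   5  87 136] tray xy [-0.0198 -0.0464] len 0.07749841566710346
dark [164  74  11  36 263] tray xy [-0.0192  0.0014] len 0.03203126729513289
dark [158  80   5  22  36] tray xy [-0.0183  0.0108] len 0.0186368824048127
dark [161 123  15   4  51] tray xy [-0.0496  0.0049] len 0.01362588166913282
copper [167  11  17  17 186] tray xy [ 0.043  -0.0102] len 0.014372941351082252
copper [160 109  16  14 150] tray xy [-0.0412  0.0045] len 0.014447784882048557
```

Both cells lie flat end to end in their bay, at tray x from +3 to +52 mm and −52 to −3 mm. The other parts were checked in w7, so I'll hand in.

```bash
python3 -c "
from station import ctrl, cams, ticket
print(ticket.hand_in())"
```

```text
the job is handed in; nothing more can be done
None
```

I handed the job in at about 38 s; no verdict was returned. By the wrist camera, both plugs, the hood and both cells (including the one sprung and pulled from the charger) lie flat in their matching trays, and the gripper is clear of everything.

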